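Tare the dial kitchen scale with the honey jar on it

TASK

We want to spoon honey out by weight. First take the salt shaker off the dial kitchen scale and stand it upright, wholly on the round wooden board among the spice jars; then gently stand the honey jar upright, wholly on the scale's round weighing plate, without driving the plate down to its stop. Then turn the scale's tare dial until its zero mark lines up with the pointer, and leave the other things where they stand: do not shove, lift or knock them over.

Things in the scene. Friction and masses are not known exactly. Their poses are not given: they have to be found in the camera images.
- salt_shaker_mid (a point): clear salt shaker with a domed grey top, 44 mm in diameter, 90 mm tall (straight body up to 70 mm, top narrows to 34 mm), 70 to 140 g; stands upright on the weighing plate at the start. Point half-way up its axis (45 mm over its foot), z up.
- honey_jar_mid (a point): squat glass honey jar with a wide screw lid (lid fixed), 84 mm tall, nearly round: 62 to 68 mm across; 0.17 to 0.36 kg (not known beforehand). Stands on the worktop to the right, in any of four places among the tin, the onion and the mug. Point half-way up its axis (42 mm over its foot), z up.
- scale: the dial kitchen scale, standing fast on the worktop: grey housing 290 x 132 mm; origin under its middle. Along its x axis (away from the robot at yaw 0) the weighing plate's axis lies at +78 mm and the tare dial's axis at -78 mm. The housing is 22 mm high under the plate; the dial's round console is 140 mm in diameter and 58 mm high.
- pan_top (a point): centre of the top of the scale's round flat steel weighing plate, 140 mm in diameter, 46 mm above the worktop when empty. The plate rides on a spring and sinks 1 mm for each 0.98 N (100 g) on it.
- pan (a joint): how far the weighing plate has sunk, in m: 0 empty; it meets its stop at 0.016 (about 16 N).
- dial_grip (a point): the tare dial's upright grip bar: point on the dial's vertical axis at the height to grip, 92 mm above the worktop. The bar is 70 mm long (this point's x axis), 16 mm thick (y), from 72 to 108 mm above the worktop; below it a hub 34 mm in diameter and the white disc, 126 mm in diameter, top 64 mm above the worktop, that turns with it and carries the graduations.
- tare_dial (a joint): angle of the tare dial, rad, growing clockwise seen from above; turns from -1.6 to 3.2, stays where it is left (friction 0.05 N m). The dial starts between -0.7 and 0.3. The reading is zero when this equals joint pointer.
- zero_mark (a point): the zero mark of the dial: the black wedge on the white disc (the other graduations are thin lines), point 49 mm from the dial's axis on the bar's -x side, at the level of the pointer.
- pointer (a joint): angle of the pointer, rad, clockwise seen from above, same zero as joint tare_dial: 0 with the plate empty, growing 0.524 rad for each 100 g on the plate. It turns with the load only, not with the dial.
- pointer_tip (a point): tip of the dark slender pointer that lies over the white disc and turns about the same axis, 49 mm from the axis, 66 mm above the worktop.
- board_top (a point): centre of the top of the round wooden board, 246 mm in diameter, 21 mm thick, lying fast on the worktop at the left; its turn varies, and three spice jars stand on it with one wider gap, about 120 mm between jar centres or more, near its rim.
- food_tin_mid (a point): food tin, 75 mm in diameter, 110 mm tall, upright; point half-way up its axis. Leave it where it is.
- onion_mid (a point): onion, 75 mm across, 77 mm tall; point at its middle. Leave it where it is.
- mug_mid (a point): dotted white mug, 78 mm in diameter, 93 mm tall; point half-way up the axis of its bowl; its handle reaches 74 mm from there along this point's -y axis. Leave it where it is.
- spice_a_mid (a point): a spice jar, upright on the round board, 43 mm in diameter and 108 mm tall; point half-way up its axis. Leave it where it is.
- spice_b_mid (a point): a spice jar, upright on the round board, 45 mm in diameter and 97 mm tall; point half-way up its axis. Leave it where it is.
- spice_c_mid (a point): a spice jar, upright on the round board, 44 mm in diameter and 96 mm tall; point half-way up its axis. Leave it where it is.
Not all that is in view belongs to the job. Leave any blue or pink look-alike of the part that bears honey_jar_mid alone. What is shaped like the part that bears salt_shaker_mid but yellow is not meant.

How it is judged:
By the outcome, as a careful person would: the job done as asked, in the order asked, and still so for the second after the job is handed in, with the robot touching nothing.
It also fails if it takes over 72 s, if anything falls off the work surface, if the arm or the gripper's body presses on something with over 40 N, if the wrist force passes 120 N, or if a joint passes its speed limit or range.

ROBOT

A 6-joint arm with a two-finger parallel gripper is mounted at the origin on a cart in front of the work surface, level with it; the furniture and walls round the work are solid. World frame = base frame: x ahead of the robot, y to its left, z up, the work surface at z = 0. Lengths are in m, angles in degrees, forces in N, time in s.
With the tool pointing down it reaches from about 0.35 to 0.875 m from the base axis. Payload 4.2 kg.
Tool frame: the origin (TCP) lies between the finger pads; the fingertips stand 19 mm ahead of it and the grasp point (between the pads) is the TCP; z points along the fingers, y is the line along which they close (so a half turn about z gives the same grasp; the last joint's range is limited). The gripper opens to 87 mm and grips with 3 to 60 N. Pads are 19 mm wide; open, the fingers measure 117 mm over their backs; the gripper's body (75 mm by 190 mm) begins 51 mm behind the grasp point.
Start: joints at [-59.954, 22.042, 0.453, 0, -68.411, -14.817], TCP at [0.164, -0.603, 0.242] pointing down, gripper open.
Joint ranges: [-179.83, 179.83], [-69.29, 118.12], [-61.27, 80.66], [-181.25, 117.63], [-171.15, -9.14], [-177.46, 177.46]. Speed limits (degrees/s): [159.86, 159.86, 180, 180, 180, 180].

INTERFACE

Orientations are given as a 3x3 rotation matrix whose columns are the frame's x, y, z axes.
In Python, from station import r gives the robot as it stands.
- The arm moves only by the tool drive_tool, never from a script. Its argument "steps" is one flat list of numbers, 7 for each row, row after row: the turn, a rotation vector about the tool's x, y, z in rad, then the shift along the tool's x, y, z in m, then the opening, from 0 (shut) to 1 (fully open). A call has 1 to 10 rows; each row shifts and turns the commanded pose from where the row before left it, along the tool's axes as they then stand; what a row does not reach is not made up. A row lasts 1/12 s, in which the tool goes at most 41.7 mm and 7.16 degrees, less where a joint would pass 70% of its speed; a pose out of reach is approached as far as the arm can. A call is refused whole if a number of a shift passes 0.0417 or a number of a turn 0.125, either way. A call with a gripper value outside its range is refused whole. The fingers move at their own pace and stop on an object; the grip force is fixed at half the most. Time passes only in rows, so rows that do not move let the fingers close. It gives the time, the measured TCP pose, the force, the opening and the grip force at its end, in the units of the state.
- r.sense(): the state, without advancing time (a new reading comes with each control period).
- r.capture(name): name is "scene" or "top" or "wrist"; returns the picture (400x640x3 uint8, blue, green, red); there is no depth.
- r.camera_params(name): a dict with "camera_matrix" (3x3 intrinsics, pixels), "extrinsics" (4x4, takes a point from world to camera coordinates). Camera axes: x right, y down, z forward; pixel columns grow to the right and rows downward; lengths in m; the calibration is good to about 2 mm. A picture is of the moment at which its call begins: read the wrist's pose just before it. camera_params takes no time and is no camera call; for the wrist camera it gives the pose at the moment of the call.
- r.finish_job(): hands the job in; it is judged then, once.
The state is a dict: "time_s": time; "joints": joint angles; "joint_velocities": joint speeds; "effort": joint torques, N m; "tcp_pos": TCP position; "ee_rot": TCP orientation; "wrist_force": force on the tool from outside, world axes, zero at the start; "moment": the same for the moment, N m; "gripper_width": opening from 0.0 (shut) to 1.0 (fully open); "gripper_force": force on a finger pad.
Only numpy, scipy, OpenCV 4.12 (cv2) and the standard library are available. Lean on these libraries where they do the work, as an engineer would, in place of code of your own. Each camera call takes 0.05 s, during which the arm holds its last target. There are 200 camera calls.

## Working session

There is one attempt and no reset: what is moved stays moved. The work goes in short steps, Python scripts to look and compute and a tool call to move; the robot and the scene stay as the last step left them, time stands still between calls to the robot, and variables do not carry over. Pictures are saved under pics/ and viewed, at most 10 in all, crops included, and the job is handed in when it is done.

Besides the shell and the picture viewer there is one more tool, called as name(argument=value, ...) on one line, values as JSON. drive_tool: Moves the arm, as the interface text tells. Its arguments: {"type":"object","properties":{"steps":{"type":"array"}},"required":["steps"]}

```bash
mkdir -p pics; cat > h.py <<'E'
from station import r
import numpy as np, cv2
def snap(n,f):
    P=r.camera_params(n); im=r.capture(n); cv2.imwrite('pics/'+f,im); np.savez('pics/'+f[:-4]+'.npz',K=P['camera_matrix'],E=P['extrinsics']); return im
def load(f):
    d=np.load('pics/'+f+'.npz'); return cv2.imread('pics/'+f+'.png'),d['K'],d['E']
def ray(K,E,u,v):
    R=E[:3,:3]; c=-R.T@E[:3,3]; d=R.T@np.linalg.inv(K)@[u,v,1.]; return c,d/np.linalg.norm(d)
def onz(K,E,u,v,z):
    c,d=ray(K,E,u,v); return c+d*(z-c[2])/d[2]
def tri(*L):
    A=np.zeros((3,3));b=np.zeros(3)
    for c,d in L:
        M=np.eye(3)-np.outer(d,d);A+=M;b+=M@c
    p=np.linalg.solve(A,b); return p,[np.linalg.norm(np.cross(p-c,d)) for c,d in L]
def proj(K,E,p):
    q=K@(E[:3,:3]@np.asarray(p)+E[:3,3]); return q[:2]/q[2]
E
python3 - <<'E'
from h import *
for n in('scene','top'):
    snap(n,n+'1.png'); P=r.camera_params(n);E=np.array(P['extrinsics']);print(n,np.array(P['camera_matrix']).round(1).tolist(),(-E[:3,:3].T@E[:3,3]).round(3),E[2,:3].round(2))
s=r.sense();print(s['time_s'],s['tcp_pos'],np.round(s['ee_rot'],3),s['gripper_width'],s['wrist_force'])
E
```

```text
scene [[442.5, 0.0, 322.0], [0.0, 442.5, 195.7], [0.0, 0.0, 1.0]] [-0.14   0.741  0.918] [ 0.51 -0.57 -0.64]
top [[501.4, 0.0, 318.6], [0.0, 501.4, 198.5], [0.0, 0.0, 1.0]] [ 0.215 -0.014  1.591] [ 0.19  0.   -0.98]
0.1 [ 0.16406108 -0.60256164  0.24055519] [[-0.965 -0.262 -0.001]
 [-0.262  0.965  0.002]
 [ 0.     0.002 -1.   ]] 1.0036852709852522 [-1.28031396  0.7726863  -0.56482869]
```

View pics/scene1.png

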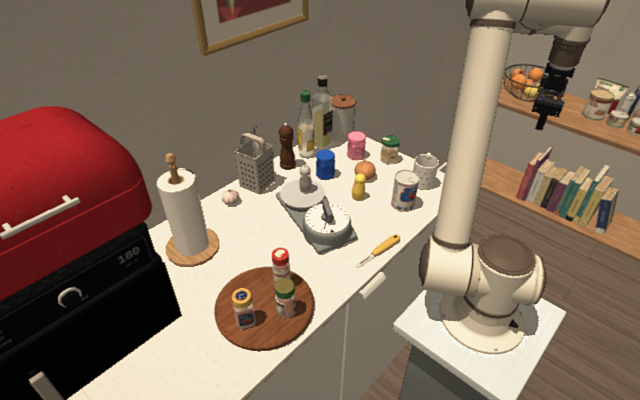

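View pics/top1.png

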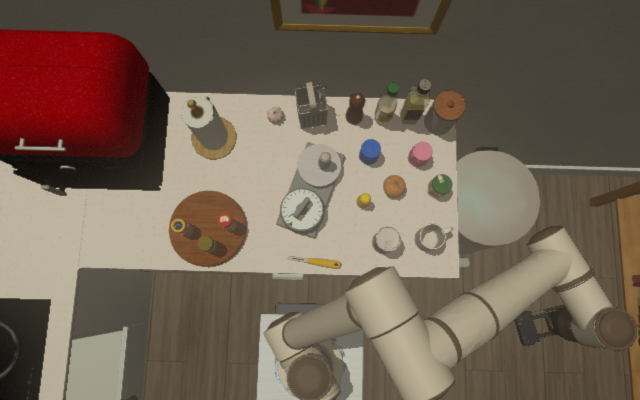

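The scene shot shows the grey shaker on the plate at (305,180) and a yellow look-alike at (359,187). It also shows a green-lidded jar at (390,149), with blue (326,165) and pink (356,146) look-alikes. In the top view these are: shaker (325,158), yellow (364,200), green-lid jar (441,185), blue (371,151) and pink (422,153). The board is at top (207,228). I choose the grey shaker and the green-lidded glass jar, and check both in a close crop.

```bash
python3 - <<'E'
import cv2,numpy as np
s=cv2.imread('pics/scene1.png');t=cv2.imread('pics/top1.png')
f=lambda i,x,y,w,h:cv2.resize(i[y:y+h,x:x+w],(400,300),interpolation=cv2.INTER_CUBIC)
cv2.imwrite('pics/c1.png',np.vstack([np.hstack([f(s,270,155,100,75+0),f(s,210,240,120,90)]),np.hstack([f(t,270,140,100,75)*1,f(t,370,130,100,75)])]))
cv2.imwrite('pics/c1.png',np.vstack([np.hstack([f(s,270,165,112,84),f(s,330,125,100,75)]),np.hstack([f(t,265,143,128,96),f(t,375,138,88,66)])]))
E
```

```text
(no output)
```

View pics/c1.png

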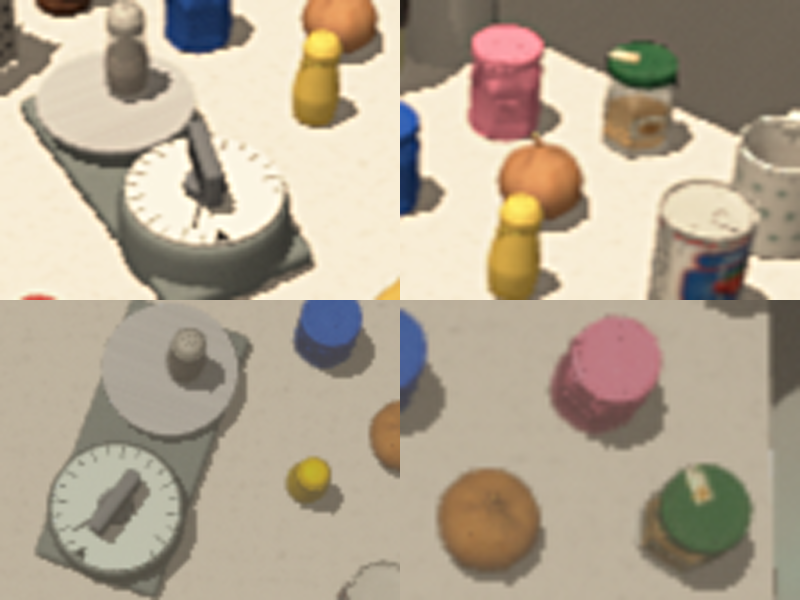

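The crop confirms it: grey shaker on the plate, yellow one beside it, and a glass jar with a green lid and a label next to the mug. The zero wedge is at about top (291,223), and the pointer points to about top (289,212). Next I triangulate.

```bash
python3 - <<'E'
from h import *
s,Ks,Es=load('scene1');t,Kt,Et=load('top1')
def comp(im,lo,hi,roi):
    x,y,w,h=roi; m=cv2.inRange(cv2.cvtColor(im[y:y+h,x:x+w],cv2.COLOR_BGR2HSV),lo,hi)
    n,l,st,c=cv2.connectedComponentsWithStats(m); i=1+np.argmax(st[1:,4]); return c[i]+[x,y],st[i]
g=((40,80,20),(85,255,255))
a,sa=comp(s,*g,(370,125,40,40)); b,sb=comp(t,*g,(425,165,35,35)); print('lid',a,sa,b,sb)
print('honey',tri(ray(Ks,Es,*a),ray(Kt,Et,*b)), onz(Kt,Et,*b,.08))
print('shaker',tri(ray(Ks,Es,305.4,168.5),ray(Kt,Et,325.5,156.5)),onz(Kt,Et,325.5,156.5,.13))
print('plate',onz(Kt,Et,319.4,165.4,.046),'scene',onz(Ks,Es,302,193,.046)); print('dial',onz(Kt,Et,302.4,209.6,.064))
print('zero',onz(Kt,Et,291,223.3,.064))
w=cv2.cvtColor(t[180:275,160:255],cv2.COLOR_BGR2HSV);m=cv2.inRange(w,(0,70,20),(18,255,150))
c=max(cv2.findContours(m,0,2)[0],key=cv2.contourArea);e=cv2.minEnclosingCircle(c);print('board',e,onz(Kt,Et,e[0][0]+160,e[0][1]+180,.021))
for n,u,v,z in(('blue top',179,226,.125),('red',224,219,.12),('green',206,243,.12),('tin',387,240,.11),('onion',395,186,.05),('mug',431,237,.093),('yellow',364,200,.085),('bluejar',371,151,.08),('pink',422,153,.08),('pepper',357,101,.15)):print(n,onz(Kt,Et,u,v,z).round(3))
cv2.imwrite('pics/c2.png',np.hstack([cv2.resize(t[175:280,155:260],(400,400),interpolation=2),cv2.resize(s[235:355,205:325],(400,400),interpolation=2)]))
E
```

```text
lid [391.         141.13333333] [ 12  11  17  11 135] [441.8952381  184.42857143] [  8  10  18  18 210]
honey (array([ 0.55577915, -0.38988712,  0.07875051]), [np.float64(0.0007999254838088014), np.float64(0.0007999254838087438)]) [ 0.55621076 -0.38920883  0.08      ]
shaker (array([ 0.62146116, -0.02841684,  0.12338373]), [np.float64(0.0017308540062912399), np.float64(0.0017308540062912887)]) [ 0.62110799 -0.027383    0.13      ]
plate [ 0.61464529 -0.00953704  0.046     ] scene [ 0.61278253 -0.00468025  0.046     ]
dial [0.46792494 0.0389798  0.064     ]
zero [0.4243135  0.07252377 0.064     ]
board ((47.543479919433594, 48.58695602416992), 39.2831916809082) [0.40596098 0.33703736 0.021     ]
blue top [0.399 0.398 0.125]
red [0.424 0.268 0.12 ]
green [0.351 0.317 0.12 ]
tin [ 0.376 -0.216  0.11 ]
onion [ 0.554 -0.249  0.05 ]
mug [ 0.391 -0.35   0.093]
yellow [ 0.5   -0.149  0.085]
bluejar [ 0.657 -0.17   0.08 ]
pink [ 0.655 -0.329  0.08 ]
pepper [ 0.793 -0.118  0.15 ]
```

View pics/c2.png

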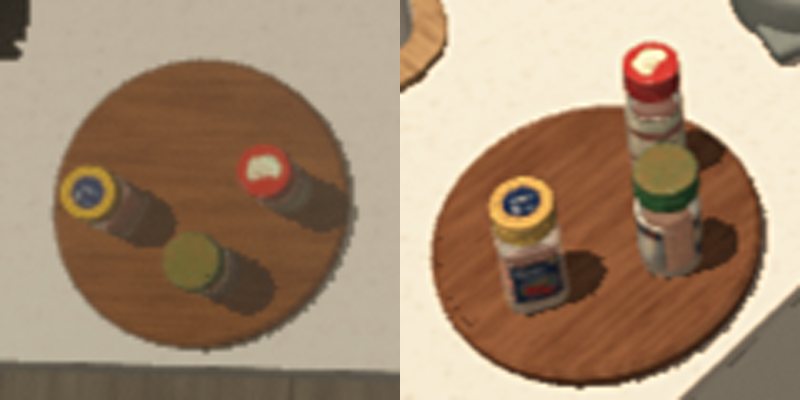

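The spice jars stand at left, low and right of the board in the top view: blue lid (178,225), olive (206,244), red (225,220). The wide gap faces away from the robot, between the blue and red jars. The heights agree with the text, and the start orientation already suits both the grasp and the gap, so I move over the shaker.

drive_tool(steps=[0,0,0,-0.0295,0.0217,-0.001,1,0,0,0,-0.0295,0.0217,-0.001,1,0,0,0,-0.0295,0.0217,-0.001,1,0,0,0,-0.0295,0.0217,-0.001,1,0,0,0,-0.0295,0.0217,-0.001,1,0,0,0,-0.0295,0.0217,-0.001,1,0,0,0,-0.0295,0.0217,-0.001,1,0,0,0,-0.0295,0.0217,-0.001,1,0,0,0,-0.0295,0.0217,-0.001,1,0,0,0,-0.0295,0.0217,-0.001,1])

```text
time_s: 0.93
tcp_pos: [0.3924, -0.3144, 0.2514]
ee_rot: [[-0.965, -0.263, -0.0], [-0.263, 0.965, 0.0], [0.0, 0.0, -1.0]]
wrist_force: [1.2, -0.7, 0.6]
gripper_width: 0.999
gripper_force: 0.0
```

drive_tool(steps=[0,0,0,-0.0295,0.0217,-0.001,1,0,0,0,-0.0295,0.0217,-0.001,1,0,0,0,-0.0295,0.0217,-0.001,1,0,0,0,-0.0295,0.0217,-0.001,1,0,0,0,-0.0295,0.0217,-0.001,1,0,0,0,-0.0295,0.0217,-0.001,1,0,0,0,-0.0295,0.0217,-0.001,1,0,0,0,-0.0295,0.0217,-0.001,1,0,0,0,-0.0295,0.0217,-0.001,1,0,0,0,0,0,0,1])

```text
time_s: 1.77
tcp_pos: [0.5999, -0.0536, 0.2593]
ee_rot: [[-0.964, -0.267, 0.001], [-0.267, 0.964, 0.0], [-0.001, 0.0, -1.0]]
wrist_force: [0.3, -0.1, -0.3]
gripper_width: 0.999
gripper_force: 0.0
```

```bash
python3 - <<'E'
from h import *
snap('wrist','w1.png');_,K,E=load('w1');s=r.sense();print(s['tcp_pos'],s['wrist_force'])
print((-E[:3,:3].T@E[:3,3]).round(3),K.round(0).tolist());print(proj(K,E,(.621,-.028,.136)),proj(K,E,(.615,-.009,.046)),proj(K,E,(.468,.039,.064)))
E
```

```text
[ 0.59805786 -0.05537043  0.25918201] [ 0.52633913  0.57305423 -0.76155161]
[ 0.52  -0.076  0.403] [[355.0, 0.0, 317.0], [0.0, 355.0, 200.0], [0.0, 0.0, 1.0]]
[340.86713057 229.97182083] [354.20856143 196.5989653 ] [456.58043589  64.82607046]
```

View pics/w1.png

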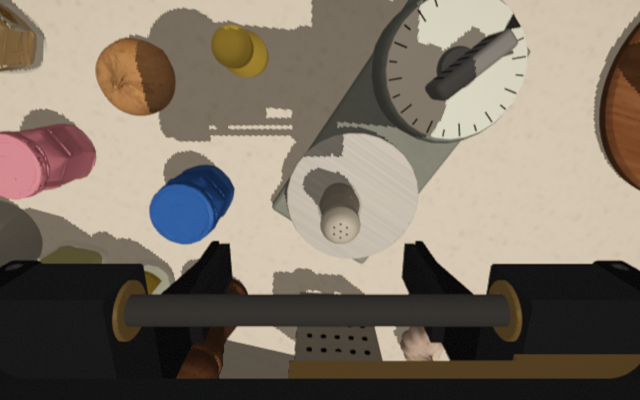

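The wrist view puts the shaker's dome at (341,230) and the plate centre at about (353,197). Both match the triangulated points to within a pixel. I descend to grip the shaker.

drive_tool(steps=[0,0,0,-0.0295,0.0203,0,1,0,0,0,0,0,0.03,1,0,0,0,0,0,0.03,1,0,0,0,0,0,0.03,1,0,0,0,0,0,0.03,1,0,0,0,0,0,0.02,1,0,0,0,0,0,0.015,1,0,0,0,0,0,0,1])

```text
time_s: 2.48
tcp_pos: [0.6165, -0.0318, 0.1014]
ee_rot: [[-0.965, -0.261, -0.009], [-0.261, 0.965, -0.001], [0.009, 0.002, -1.0]]
wrist_force: [-0.2, 0.1, 0.2]
gripper_width: 0.999
gripper_force: 0.0
```

drive_tool(steps=[0,0,0,0,0,0,0.45,0,0,0,0,0,0,0.3,0,0,0,0,0,0,0.3,0,0,0,0,0,0,0.3,0,0,0,0,0,0,0.3,0,0,0,0,0,0,0.3])

```text
time_s: 2.98
tcp_pos: [0.6201, -0.0306, 0.1063]
ee_rot: [[-0.965, -0.263, 0.001], [-0.263, 0.965, 0.0], [-0.001, -0.0, -1.0]]
wrist_force: [0.4, -0.5, 0.9]
gripper_width: 0.633
gripper_force: 0.0
```

drive_tool(steps=[0,0,0,0,0,0,0.3,0,0,0,0,0,0,0.3,0,0,0,0,0,0,0.3,0,0,0,0,0,0,0.3,0,0,0,0,0,0,0.3])

```text
time_s: 3.4
tcp_pos: [0.62, -0.0304, 0.1058]
ee_rot: [[-0.965, -0.263, 0.001], [-0.263, 0.965, 0.0], [-0.001, -0.0, -1.0]]
wrist_force: [0.1, 1.6, 1.9]
gripper_width: 0.423
gripper_force: 28.5
```

drive_tool(steps=[0,0,0,0,0,-0.01,0.3,0,0,0,0,0,-0.02,0.3,0,0,0,0,0,-0.03,0.3,0,0,0,0,0,-0.03,0.3,0,0,0,0,0,-0.03,0.3,0,0,0,0,0,-0.02,0.3,0,0,0,0,0,0,0.3])

```text
time_s: 3.98
tcp_pos: [0.6221, -0.0309, 0.2517]
ee_rot: [[-0.965, -0.263, 0.01], [-0.263, 0.965, 0.0], [-0.01, -0.003, -1.0]]
wrist_force: [0.8, -0.2, -1.1]
gripper_width: 0.425
gripper_force: 28.5
```

```bash
python3 - <<'E'
from h import *
snap('wrist','w2.png');snap('scene','s2.png');s=r.sense();print(s['tcp_pos'],s['gripper_width'],s['gripper_force'],s['wrist_force'])
a=cv2.imread('pics/w2.png');b=cv2.imread('pics/s2.png')
cv2.imwrite('pics/c3.png',np.hstack([a[:,180:560],cv2.resize(b[90:220,240:370],(400,400))]))
E
```

```text
[ 0.61958637 -0.03066226  0.24604045] 0.42226261672310444 28.5045377280494 [-0.81721163 -0.50100899 -2.20673586]
```

View pics/c3.png

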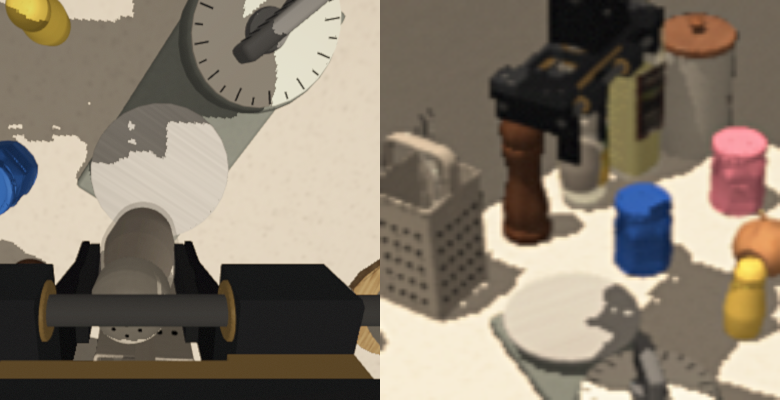

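Both wrist and scene views show the shaker held upright between the fingers, clear of the plate. I carry it to the gap in the board.

drive_tool(steps=[0,0,0,0.0036,0.038,0,0.3,0,0,0,0.0036,0.04,0,0.3,0,0,0,0.0036,0.04,0,0.3,0,0,0,0.0036,0.04,0,0.3,0,0,0,0.0036,0.04,0,0.3,0,0,0,0.0036,0.04,0,0.3,0,0,0,0.0036,0.04,0,0.3,0,0,0,0.0036,0.04,0,0.3,0,0,0,0.0036,0.04,0,0.3,0,0,0,0.0036,0.04,0,0.3])

```text
time_s: 4.92
tcp_pos: [0.4787, 0.3448, 0.2433]
ee_rot: [[-0.965, -0.263, -0.003], [-0.262, 0.965, -0.003], [0.004, -0.002, -1.0]]
wrist_force: [1.8, 0.2, -1.3]
gripper_width: 0.424
gripper_force: 28.6
```

drive_tool(steps=[0,0,0,0,0,0,0.3,0,0,0,0,0,0,0.3,0,0,0,0,0,0,0.3])

```text
time_s: 5.17
tcp_pos: [0.4798, 0.3434, 0.2437]
ee_rot: [[-0.965, -0.263, -0.003], [-0.263, 0.965, -0.003], [0.003, -0.002, -1.0]]
wrist_force: [0.4, -0.3, -0.3]
gripper_width: 0.42
gripper_force: 29.0
```

```bash
python3 - <<'E'
from h import *
snap('wrist','w3.png');_,K,E=load('w3');s=r.sense();print(s['tcp_pos'],s['wrist_force'])
for p in((.399,.398,.125),(.424,.268,.12),(.351,.317,.12),(.406,.336,.021),(.48,.345,.021)):print(proj(K,E,p).round(0))
E
```

```text
[0.48022521 0.34283491 0.2441101 ] [ 0.46323931 -0.57008262 -1.4242829 ]
[420. 117.]
[238. 102.]
[331.  14.]
[330.  99.]
[319. 172.]
```

View pics/w3.png

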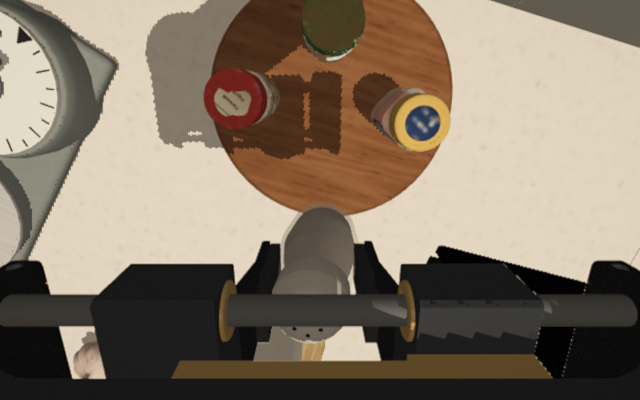

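The red lid (235,99), blue-and-yellow lid (420,121) and olive lid (333,17) all lie where predicted. The spot behind them is free, so I lower the shaker.

drive_tool(steps=[0,0,0,0.002,0,0.025,0.3,0,0,0,0,0,0.03,0.3,0,0,0,0,0,0.03,0.3,0,0,0,0,0,0.03,0.3,0,0,0,0,0,0.02,0.3,0,0,0,0,0,0.01,0.3,0,0,0,0,0,0.008,0.3,0,0,0,0,0,0.003,0.3,0,0,0,0,0,0.002,0.3,0,0,0,0,0,0,0.3])

```text
time_s: 6.05
tcp_pos: [0.4792, 0.3437, 0.0884]
ee_rot: [[-0.965, -0.262, 0.001], [-0.262, 0.965, 0.001], [-0.002, 0.001, -1.0]]
wrist_force: [-0.2, 0.4, -1.4]
gripper_width: 0.419
gripper_force: 29.3
```

drive_tool(steps=[0,0,0,0,0,0.001,0.3,0,0,0,0,0,0.001,0.3,0,0,0,0,0,0,0.3])

```text
time_s: 6.3
tcp_pos: [0.4788, 0.3437, 0.0861]
ee_rot: [[-0.965, -0.263, 0.001], [-0.263, 0.965, 0.001], [-0.001, 0.001, -1.0]]
wrist_force: [0.1, -0.0, -1.3]
gripper_width: 0.423
gripper_force: 29.3
```

drive_tool(steps=[0,0,0,0,0,0.0015,0.3,0,0,0,0,0,0.001,0.3,0,0,0,0,0,0.001,0.3,0,0,0,0,0,0,0.3,0,0,0,0,0,0,0.3])

```text
time_s: 6.72
tcp_pos: [0.4793, 0.344, 0.084]
ee_rot: [[-0.965, -0.264, 0.002], [-0.264, 0.965, 0.001], [-0.002, 0.001, -1.0]]
wrist_force: [-2.5, -0.8, 7.2]
gripper_width: 0.419
gripper_force: 29.8
```

Contact at 7 N. I release the shaker and retreat straight up.

drive_tool(steps=[0,0,0,0,0,-0.001,0.45,0,0,0,0,0,0,0.6,0,0,0,0,0,0,0.8,0,0,0,0,0,0,0.9,0,0,0,0,0,0,0.9,0,0,0,0,0,0,0.9,0,0,0,0,0,-0.01,0.9,0,0,0,0,0,-0.03,0.9,0,0,0,0,0,-0.04,0.9,0,0,0,0,0,-0.04,0.9])

```text
time_s: 7.55
tcp_pos: [0.4783, 0.3428, 0.2044]
ee_rot: [[-0.965, -0.263, -0.001], [-0.263, 0.965, -0.002], [0.002, -0.002, -1.0]]
wrist_force: [1.2, 0.9, -0.4]
gripper_width: 0.894
gripper_force: 0.0
```

drive_tool(steps=[0,0,0,0.003,-0.02,-0.02,1,0,0,0,0.0062,-0.0395,-0.01,1,0,0,0,0.0062,-0.0395,-0.01,1,0,0,0,0.0062,-0.0395,-0.01,1,0,0,0,0.0062,-0.0395,0,1,0,0,0,0.0062,-0.0395,0,1,0,0,0,0.0062,-0.0395,0,1,0,0,0,0.0062,-0.0395,0,1,0,0,0,0.0062,-0.0395,0,1,0,0,0,0.0062,-0.0395,0,1])

```text
time_s: 8.38
tcp_pos: [0.5203, -0.0363, 0.2542]
ee_rot: [[-0.965, -0.263, 0.001], [-0.263, 0.965, 0.0], [-0.001, -0.0, -1.0]]
wrist_force: [1.5, 0.3, -0.6]
gripper_width: 0.995
gripper_force: 0.0
```

drive_tool(steps=[0,0,0,0.0065,-0.0395,0,1,0,0,0,0.0065,-0.0395,0,1,0,0,0,0.0065,-0.0395,0,1,0,0,0,0.0065,-0.0395,0,1,0,0,0,0.0065,-0.0395,0,1,0,0,0,0.0065,-0.0395,0,1,0,0,0,0.0065,-0.0395,0,1,0,0,0,0.0065,-0.0395,0,1,0,0,0,0.004,-0.023,0,1,0,0,0,0,0,0,1])

```text
time_s: 9.22
tcp_pos: [0.555, -0.3807, 0.2524]
ee_rot: [[-0.966, -0.258, -0.001], [-0.258, 0.966, -0.001], [0.001, -0.001, -1.0]]
wrist_force: [0.4, -0.1, 0.1]
gripper_width: 1.0
gripper_force: 0.0
```

drive_tool(steps=[0,0,0,0,0,0,1])

```text
time_s: 9.3
tcp_pos: [0.555, -0.3774, 0.2527]
ee_rot: [[-0.966, -0.26, -0.001], [-0.26, 0.966, 0.0], [0.001, 0.001, -1.0]]
wrist_force: [-0.4, 1.5, 0.3]
gripper_width: 0.994
gripper_force: 0.0
```

```bash
python3 - <<'E'
from h import *
snap('wrist','w4.png');_,K,E=load('w4');s=r.sense();print(s['tcp_pos'],s['wrist_force'])
snap('scene','s4.png');
print(proj(K,E,(.556,-.39,.084)))
a=cv2.imread('pics/w4.png')
m=cv2.inRange(cv2.cvtColor(a,cv2.COLOR_BGR2HSV),(40,80,20),(85,255,255));n,l,st,c=cv2.connectedComponentsWithStats(m)
for i in range(1,n):
  if st[i,4]>300: print(st[i],c[i],onz(K,E,*c[i],.084))
b=cv2.imread('pics/s4.png');cv2.imwrite('pics/c4.png',np.hstack([a[:,140:540],cv2.resize(b[200:350,200:350],(400,400))]))
E
```

```text
[ 0.5551611  -0.37620514  0.253074  ] [-0.64470822 -0.16696818  0.01947522]
[303.51541916 180.98451319]
[ 269  149   67   67 3091] [301.76124232 180.18408282] [ 0.5556893 -0.3917242  0.084    ]
```

View pics/c4.png

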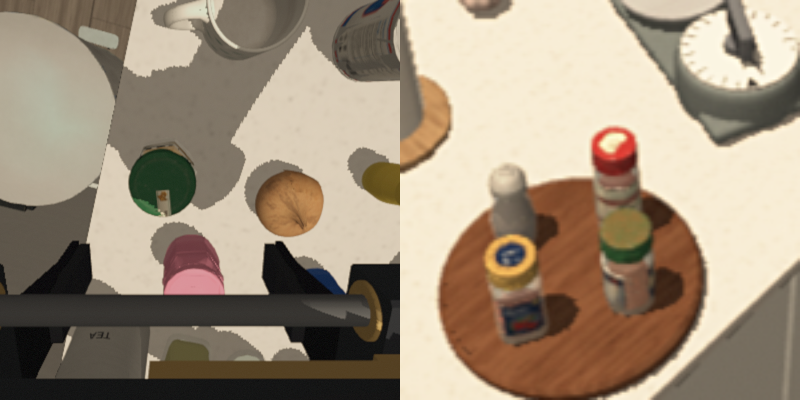

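The scene crop shows the shaker standing upright on the board between the jars. The wrist view shows the honey lid at (302,180), which gives (0.556,-0.392). I descend on it.

drive_tool(steps=[0,0,0,0.0033,-0.015,0,1,0,0,0,0,0,0.02,1,0,0,0,0,0,0.03,1,0,0,0,0,0,0.03,1,0,0,0,0,0,0,1,0,0,0,0,0,0,1])

```text
time_s: 9.9
tcp_pos: [0.5559, -0.39, 0.1725]
ee_rot: [[-0.964, -0.265, -0.003], [-0.265, 0.964, 0.001], [0.003, 0.002, -1.0]]
wrist_force: [-0.2, -0.7, 0.4]
gripper_width: 1.002
gripper_force: 0.0
```

drive_tool(steps=[0,0,0,0,0,0,1])

```text
time_s: 9.98
tcp_pos: [0.5576, -0.3913, 0.1756]
ee_rot: [[-0.964, -0.265, 0.003], [-0.265, 0.964, -0.002], [-0.002, -0.003, -1.0]]
wrist_force: [-0.4, 0.2, 0.1]
gripper_width: 1.0
gripper_force: 0.0
```

Aligned. I go down to z of about 0.047 and close.

drive_tool(steps=[0,0,0,0,0,0.025,1,0,0,0,0,0,0.03,1,0,0,0,0,0,0.03,1,0,0,0,0,0,0.03,1,0,0,0,0,0,0.012,1,0,0,0,0,0,0,1,0,0,0,0,0,0,1])

```text
time_s: 10.57
tcp_pos: [0.5576, -0.3921, 0.048]
ee_rot: [[-0.965, -0.264, 0.002], [-0.264, 0.965, -0.002], [-0.002, -0.002, -1.0]]
wrist_force: [1.0, -0.3, 1.3]
gripper_width: 0.999
gripper_force: 0.0
```

drive_tool(steps=[0,0,0,0,0,0,0.5,0,0,0,0,0,0,0.5,0,0,0,0,0,0,0.5,0,0,0,0,0,0,0.5,0,0,0,0,0,0,0.5,0,0,0,0,0,0,0.5,0,0,0,0,0,0,0.5,0,0,0,0,0,0,0.5])

```text
time_s: 11.23
tcp_pos: [0.5568, -0.3917, 0.0474]
ee_rot: [[-0.965, -0.263, 0.001], [-0.263, 0.965, -0.001], [-0.001, -0.001, -1.0]]
wrist_force: [-0.5, 0.6, 5.8]
gripper_width: 0.753
gripper_force: 30.0
```

drive_tool(steps=[0,0,0,0,0,-0.01,0.5,0,0,0,0,0,-0.02,0.5,0,0,0,0,0,-0.03,0.5,0,0,0,0,0,-0.03,0.5,0,0,0,0,0,-0.03,0.5,0,0,0,0,0,-0.03,0.5,0,0,0,0,0,-0.01,0.5,0,0,0,0,0,0,0.5,0,0,0,0,0,0,0.5])

```text
time_s: 11.98
tcp_pos: [0.5557, -0.3909, 0.2047]
ee_rot: [[-0.965, -0.262, -0.001], [-0.262, 0.965, 0.002], [0.001, 0.002, -1.0]]
wrist_force: [-0.5, -0.5, -3.5]
gripper_width: 0.757
gripper_force: 30.0
```

drive_tool(steps=[0,0,0,-0.009,0.02,0,0.5,0,0,0,-0.0157,0.0354,0,0.5,0,0,0,-0.0157,0.0354,0,0.5,0,0,0,-0.0157,0.0354,0,0.5,0,0,0,-0.0157,0.0354,0,0.5,0,0,0,-0.0157,0.0354,0,0.5,0,0,0,-0.0157,0.0354,0,0.5,0,0,0,-0.0157,0.0354,0,0.5,0,0,0,-0.0157,0.0354,0,0.5,0,0,0,-0.0157,0.0354,0,0.5])

```text
time_s: 12.82
tcp_pos: [0.6106, -0.0235, 0.2026]
ee_rot: [[-0.965, -0.262, -0.006], [-0.262, 0.965, -0.0], [0.006, 0.001, -1.0]]
wrist_force: [0.7, -0.2, -1.2]
gripper_width: 0.755
gripper_force: 30.0
```

drive_tool(steps=[0,0,0,-0.006,0.015,0,0.5,0,0,0,0,0,0,0.5,0,0,0,0,0,0,0.5,0,0,0,0,0,0,0.5])

```text
time_s: 13.15
tcp_pos: [0.6131, -0.0098, 0.2038]
ee_rot: [[-0.965, -0.262, -0.004], [-0.262, 0.965, -0.001], [0.004, 0.0, -1.0]]
wrist_force: [-0.1, -0.4, -3.0]
gripper_width: 0.755
gripper_force: 30.0
```

```bash
python3 - <<'E'
from h import *
snap('wrist','w5.png');_,K,E=load('w5');s=r.sense();print(s['tcp_pos'],s['wrist_force'],s['gripper_width'])
for p in((.615,-.009,.046),(.468,.039,.064)):print(proj(K,E,p).round(0))
E
```

```text
[ 0.61330442 -0.01032088  0.20434441] [-0.49243602 -0.56938819 -2.09422395] 0.7520921620073302
[318. 190.]
[435.  25.]
```

View pics/w5.png

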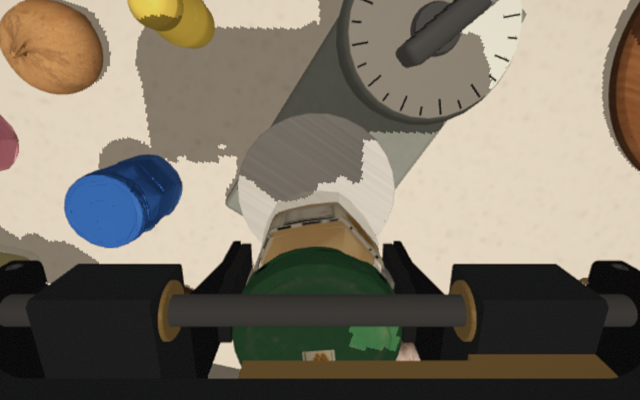

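The plate is centred under the jar, with its rim spanning columns 238 to 394 in the wrist view. I lower the jar gently.

drive_tool(steps=[0,0,0,-0.001,0.001,0.015,0.5,0,0,0,0,0,0.025,0.5,0,0,0,0,0,0.025,0.5,0,0,0,0,0,0.02,0.5,0,0,0,0,0,0.012,0.5,0,0,0,0,0,0.006,0.5,0,0,0,0,0,0.003,0.5,0,0,0,0,0,0,0.5,0,0,0,0,0,0,0.5])

```text
time_s: 13.95
tcp_pos: [0.6155, -0.0085, 0.1009]
ee_rot: [[-0.965, -0.262, 0.002], [-0.262, 0.965, 0.0], [-0.002, -0.0, -1.0]]
wrist_force: [1.4, -0.5, -1.2]
gripper_width: 0.751
gripper_force: 30.0
```

drive_tool(steps=[0,0,0,0,0,0.002,0.5,0,0,0,0,0,0.002,0.5,0,0,0,0,0,0.002,0.5,0,0,0,0,0,0,0.5,0,0,0,0,0,0,0.5])

```text
time_s: 14.37
tcp_pos: [0.6149, -0.008, 0.0941]
ee_rot: [[-0.965, -0.263, -0.0], [-0.263, 0.965, -0.0], [0.0, -0.0, -1.0]]
wrist_force: [0.4, 0.2, -2.4]
gripper_width: 0.752
gripper_force: 30.0
```

drive_tool(steps=[0,0,0,0,0,0.0015,0.5,0,0,0,0,0,0.0015,0.5,0,0,0,0,0,0,0.5,0,0,0,0,0,0,0.5,0,0,0,0,0,0,0.5])

```text
time_s: 14.78
tcp_pos: [0.6152, -0.008, 0.0914]
ee_rot: [[-0.965, -0.263, 0.001], [-0.263, 0.965, 0.0], [-0.001, -0.0, -1.0]]
wrist_force: [-0.9, 0.2, 0.1]
gripper_width: 0.753
gripper_force: 30.0
```

The plate now carries the jar's weight (about 0 N at the wrist). I release and rise.

drive_tool(steps=[0,0,0,0,0,0,0.85,0,0,0,0,0,0,1,0,0,0,0,0,0,1,0,0,0,0,0,0,1,0,0,0,0,0,0,1,0,0,0,0,0,-0.015,1,0,0,0,0,0,-0.03,1,0,0,0,0,0,-0.04,1,0,0,0,0,0,-0.04,1,0,0,0,0,0,0,1])

```text
time_s: 15.62
tcp_pos: [0.6195, -0.008, 0.2259]
ee_rot: [[-0.964, -0.264, 0.018], [-0.264, 0.964, 0.001], [-0.017, -0.004, -1.0]]
wrist_force: [0.9, -0.6, 1.9]
gripper_width: 0.998
gripper_force: 0.0
```

```bash
python3 - <<'E'
from h import *
snap('wrist','w6.png');_,K,E=load('w6');s=r.sense();print(s['tcp_pos'],s['wrist_force'],np.round(s['joints'],1))
a=cv2.imread('pics/w6.png');print(proj(K,E,(.468,.039,.064)))
cv2.imwrite('pics/c6.png',cv2.resize(a[0:180,320:640],None,fx=2.4,fy=2.4,interpolation=2))
E
```

```text
[ 0.61765669 -0.00774182  0.22179363] [-0.81973048  0.08320552 -0.23957023] [ 14.3  21.8  -2.9   0.1 -64.7 -89.1]
[429.58341525  14.76136381]
```

View pics/c6.png

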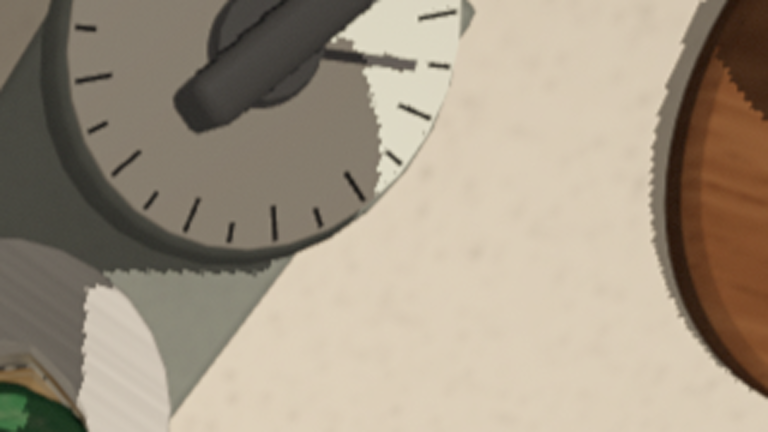

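The jar stands on the plate. The pointer tip is at crop (415,65), that is wrist pixel (493,27), and the zero wedge is out of this frame. I move the camera over the dial and measure the angles numerically.

drive_tool(steps=[0,0,0,0.015,0.012,-0.008,1,0,0,0,0.025,0.02,-0.015,1,0,0,0,0.025,0.02,-0.015,1,0,0,0,0.01,0.008,0,1,0,0,0,0,0,0,1,0,0,0,0,0,0,1,0,0,0,0,0,0,1])

```text
time_s: 16.25
tcp_pos: [0.527, 0.03, 0.2533]
ee_rot: [[-0.965, -0.263, -0.001], [-0.263, 0.965, -0.0], [0.001, -0.0, -1.0]]
wrist_force: [0.4, -0.3, -0.1]
gripper_width: 1.001
gripper_force: 0.0
```

```bash
cat > dial.py <<'E'
from h import *
def rect(f,C,z,N=360):
    """polar unwrapping: rows angle (deg, CCW from world x), cols radius mm 15..66"""
    im,K,E=load(f); th=np.radians(np.arange(N)); R=np.arange(15,67)/1000
    X=C[0]+np.outer(np.cos(th),R);Y=C[1]+np.outer(np.sin(th),R)
    q=np.einsum('ij,jab->iab',K@E[:3,:3],np.stack([X,Y,0*X+z]))+(K@E[:3,3])[:,None,None]
    u=(q[0]/q[2]).astype('f4');v=(q[1]/q[2]).astype('f4')
    return cv2.remap(im,u,v,cv2.INTER_LINEAR,borderValue=(0,0,0))
def contrast(P):
    g=cv2.cvtColor(P,cv2.COLOR_BGR2GRAY).astype(float)
    # dark against both neighbours +-7 deg
    a=np.minimum(np.roll(g,7,0),np.roll(g,-7,0)); return np.clip(a-g,0,None)/(a+10), g
E
python3 - <<'E'
from dial import *
_,K,E=load('w6'); C=np.array([.468,.039])
p=onz(K,E,492.9,27.1,.066);d=p[:2]-C;print('ptr',p,np.linalg.norm(d),np.degrees(np.arctan2(d[1],d[0])))
snap('wrist','w7.png');s=r.sense();print(s['tcp_pos'],s['time_s'])
im,K,E=load('w7');print('pix',proj(K,E,(*C,.064)))
# disc outline: fit from white/dim boundary with console: use tick-ring; report by radial profile
for z in(.064,):
    Pp=rect('w7',C,z);c,g=contrast(Pp)
    for a in range(0,360,4): print(a,' '.join('%3d'%g[a,k] for k in range(3,52,4)))
E
```

```text
ptr [0.46357984 0.08864112 0.066     ] 0.04983751731880091 95.08833062435951
[0.52724628 0.02992009 0.25312959] 16.3
pix [343.69715989 120.30656558]
0  62  61  55  99 118 118 119 165 211 211 211 211 158
4  61  59  59 119 119 118 117 210 211 211 211 211 176
8  61  55 111 119 118 118 117 211 211 211 211 213 164
12  61  57 119 119 118 119 121 211 211 211 208 208 160
16  58  79 119 118 119 118 117 211 211 211 211 211 172
20  57  81 118 118 118 119 124 212 211 211 211 211 169
24  54  91 117 117 118 127 202 211 211 117 130 100 146
28  53  87 133 137 138 211 211 211 211 211 211 212 168
32  53  96 202 213 212 211 211 211 211 211 212 211 155
36  56 163 212 211 211 211 211 212 212 212 212 213 154
40  58 178 211 211 211 212 212 212 211 211 193 203 163
44  58 181 211 212 212 212 212 212 211 211 211 211 151
48  58 197 211 212 212 212 212 211 211 211 212 212 139
52  69 199 212 212 212 212 212 212 211 148 152 189 157
56 125 196 211 212 212 212 212 212 211 212 213 212 153
60 131 204 212 212 212 212 212 212 212 212 212 212 154
64 123 210 212 212 212 212 212 212 211 212 212 212 159
68 115 211 212 211 
[... 3360 characters left out ...]
 196 157 120 119 118 118  85
312  43 110 118 119 119 118 120 118 118 118 110 141  53
316  42  59  71 104 114 119 119 118 129 205 193 119  69
320  47  46  47  32  48 107 118 172 206 146 118 119 101
324  53  53  53  51  52  65 118 120 123 119 120 210 102
328  60  61  60  62  61  65 104 118 115  68 154 158 112
332  63  64  64  63  63  65  93 118 118 144 210 210 118
336  65  64  64  63  63  62  65 118 119 145 210 210 121
340  65  64  63  63  62  62  55 119 118 148 205 202 139
344  63  62  63  62  60  61  54 119 116 210 209 212 138
348  63  62  61  61  60  55  86 118 172 211 211 211 131
352  63  62  61  59  54  97 119 117 211 211 211 211 160
356  63  62  60  54 100 118 119 166 211 100 121 107 146
```

```bash
cat >> dial.py <<'E'
def centre(f,C0,z=.064):
    C=np.array(C0,float); im,K,E=load(f); G=cv2.GaussianBlur(cv2.cvtColor(im,6),(3,3),0)
    for it in range(4):
        pts=[]
        R=np.arange(.058,.0685,.0003)
        for a in np.radians(np.arange(0,360,3)):
            q=np.array([proj(K,E,(C[0]+R_*np.cos(a),C[1]+R_*np.sin(a),z)) for R_ in R],'f4')
            g=cv2.remap(G,q[None,:,0],q[None,:,1],1)[0].astype(float); d=g[:-3]-g[3:]; k=d.argmax()
            if d[k]>15 and 0<k<len(d)-1: pts.append(C+(R[k]+.00045)*np.array([np.cos(a),np.sin(a)]))
        pts=np.array(pts)
        for _ in range(4):
            A=np.c_[2*pts,np.ones(len(pts))];x=np.linalg.lstsq(A,(pts**2).sum(1),rcond=None)[0]
            rad=np.sqrt(x[2]+x[:2]@x[:2]); e=abs(np.linalg.norm(pts-x[:2],axis=1)-rad); pts=pts[e<max(.0008,2*np.median(e))]
        C=x[:2]
    return C,rad,len(pts)
def peaks(f,C,z,r0,r1):
    im,K,E=load(f);A=np.arange(0,360,.5);R=np.arange(r0,r1,.5)/1000
    th=np.radians(A);X=C[0]+np.outer(np.cos(th),R);Y=C[1]+np.outer(np.sin(th),R)
    q=np.einsum('ij,jab->iab',K@E[:3,:3],np.stack([X,Y,0*X+z]))+(K@E[:3,3])[:,None,None]
    g=cv2.remap(cv2.cvtColor(im,6),(q[0]/q[2]).astype('f4'),(q[1]/q[2]).astype('f4'),1).astype(float)
    return A,g
def ang(A,w,a0,h):
    d=(A-a0+180)%360-180; m=abs(d)<h; return a0+(d[m]*w[m]).sum()/w[m].sum(), w[m].max()
E
python3 - <<'E'
from dial import *
C,rad,n=centre('w7',(.469,.039));print(C,rad,n)
A,g=peaks('w7',C,.064,44,52)
w=np.clip(45-g.mean(1),0,None);i=A[w.argmax()];print('wedge',i,ang(A,w,i,9),[(a,round(x)) for a,x in zip(A,g.mean(1)) if x<75])
for z in(.066,):
  for r0,r1 in((26,30),(30,34),(34,38),(38,42),(42,46),(46,50)):
    A,g=peaks('w7',C,z,r0,r1);m=g.mean(1);w=np.clip(200-m,0,None);print(r0,ang(A,w,94,8))
A,g=peaks('w7',C,.108,24,32);m=g.mean(1);print('bar',ang(A,np.clip(100-m,0,None),140,30),ang(A,np.clip(100-m,0,None),320,30))
im,K,E=load('w7');w6=load('w6')
d=onz(w6[1],w6[2],492.9,27.1,.066)[:2]-C;print('w6ptr',np.linalg.norm(d),np.degrees(np.arctan2(d[1],d[0])))
E
```

```text
[0.47115779 0.03966527] 0.06275315894625187 108
wedge 0.0 (np.float64(nan), np.float64(0.0)) []
26 (np.float64(98.52933317843866), np.float64(101.75))
30 (np.float64(98.89510079699953), np.float64(105.875))
34 (np.float64(98.61811078554486), np.float64(102.75))
38 (np.float64(99.05254102699841), np.float64(104.5))
42 (np.float64(99.00696616434462), np.float64(105.125))
46 (np.float64(98.70803396472894), np.float64(85.75))
bar (np.float64(150.48165526157413), np.float64(50.0625)) (np.float64(320.38006427638845), np.float64(49.5625))
w6ptr 0.049558638520905585 98.795536722298dial.py:35: RuntimeWarning: invalid value encountered in scalar divide
  d=(A-a0+180)%360-180; m=abs(d)<h; return a0+(d[m]*w[m]).sum()/w[m].sum(), w[m].max()
```

```bash
python3 - <<'E'
from dial import *
C=(.4712,.0397)
for r0,r1 in((44,47),(47,50),(50,53),(53,56),(56,60)):
    A,g=peaks('w7',C,.064,r0,r1);m=g.mean(1);s=(A>125)&(A<165);w=np.where(s,np.clip(85-m,0,None),0);print(r0,m[s].min(),A[s][m[s].argmin()], (A*w).sum()/max(w.sum(),1e-9),(w>0).sum()/2)
for z,lo in((.108,0),):
    A,g=peaks('w7',C,z,24,34);m=g.mean(1);print([(a,round(x)) for a,x in zip(A,m) if (115<a<175 or 295<a<355) and a%2==0])
im,K,E=load('w7')
E
```

```text
44 118.0 131.0 0.0 0.0
47 110.16666666666667 144.5 0.0 0.0
50 40.0 145.0 144.76874435411017 3.0
53 16.333333333333332 144.5 144.83292450258926 6.5
56 16.625 143.5 143.86730854360337 11.5
[(np.float64(116.0), 211), (np.float64(118.0), 211), (np.float64(120.0), 211), (np.float64(122.0), 211), (np.float64(124.0), 211), (np.float64(126.0), 207), (np.float64(128.0), 188), (np.float64(130.0), 146), (np.float64(132.0), 95), (np.float64(134.0), 65), (np.float64(136.0), 61), (np.float64(138.0), 62), (np.float64(140.0), 63), (np.float64(142.0), 64), (np.float64(144.0), 64), (np.float64(146.0), 66), (np.float64(148.0), 66), (np.float64(150.0), 67), (np.float64(152.0), 68), (np.float64(154.0), 66), (np.float64(156.0), 64), (np.float64(158.0), 61), (np.float64(160.0), 59), (np.float64(162.0), 59), (np.float64(164.0), 62), (np.float64(166.0), 70), (np.float64(168.0), 85), (np.float64(170.0), 100), (np.float64(172.0), 112), (np.float64(174.0), 118), (np.float64(296.0), 116), (np.float64(298.0), 109), (np.float64(300.0), 98), (np.float64(302.0), 81), (np.float64(304.0), 69), (np.float64(306.0), 63), (np.float64(308.0), 62), (np.float64(310.0), 62), (np.float64(312.0), 64), (np.float64(314.0), 66), (np.float64(316.0), 67), (np.float64(318.0), 71), (np.float64(320.0), 68), (np.float64(322.0), 62), (np.float64(324.0), 61), (np.float64(326.0), 61), (np.float64(328.0), 61), (np.float64(330.0), 60), (np.float64(332.0), 60), (np.float64(334.0), 59), (np.float64(336.0), 61), (np.float64(338.0), 68), (np.float64(340.0), 89), (np.float64(342.0), 107), (np.float64(344.0), 116), (np.float64(346.0), 118), (np.float64(348.0), 118), (np.float64(350.0), 118), (np.float64(352.0), 118), (np.float64(354.0), 121)]
```

The dial axis is at (0.471,0.040). The wedge is at 144.8° and the pointer at 98.8°, so the dial must turn 46° (0.80 rad) clockwise. I align the gripper with the bar over the dial.

drive_tool(steps=[0,0,0,0.0258,0.0121,0,1,0,0,0,0.0257,0.0121,0,1,0,0,-0.119,0,0,0,1,0,0,-0.119,0,0,0,1,0,0,-0.119,0,0,0,1,0,0,-0.119,0,0,0,1,0,0,-0.119,0,0,0,1,0,0,-0.119,0,0,0,1,0,0,-0.119,0,0,0,1,0,0,-0.119,0,0,0,1])

```text
time_s: 17.13
tcp_pos: [0.4714, 0.0396, 0.2531]
ee_rot: [[-0.341, -0.94, -0.002], [-0.94, 0.341, -0.001], [0.001, 0.001, -1.0]]
wrist_force: [0.3, -0.1, -0.5]
gripper_width: 1.004
gripper_force: 0.0
```

drive_tool(steps=[0,0,-0.119,0,0,0,1,0,0,-0.119,0,0,0,1,0,0,-0.119,0,0,0,1,0,0,-0.119,0,0,0,1,0,0,-0.119,0,0,0,1,0,0,-0.119,0,0,0,1,0,0,-0.119,0,0,0,1,0,0,-0.119,0,0,0,1,0,0,-0.119,0,0,0,1,0,0,-0.119,0,0,0,1])

```text
time_s: 17.97
tcp_pos: [0.4714, 0.0396, 0.2531]
ee_rot: [[0.746, -0.666, -0.002], [-0.666, -0.746, -0.001], [-0.001, 0.002, -1.0]]
wrist_force: [1.2, 0.4, -0.6]
gripper_width: 0.995
gripper_force: 0.0
```

drive_tool(steps=[0,0,-0.119,0,0,0,0.5,0,0,0,0,0,0,0.5,0,0,0,0,0,0,0.5,0,0,0,0,0,0,0.5])

```text
time_s: 18.3
tcp_pos: [0.4711, 0.0398, 0.2535]
ee_rot: [[0.815, -0.579, -0.001], [-0.579, -0.815, -0.0], [-0.001, 0.001, -1.0]]
wrist_force: [-0.6, 0.8, -0.5]
gripper_width: 0.778
gripper_force: 0.0
```

```bash
python3 - <<'E'
from dial import *
s=r.sense();R=np.array(s['ee_rot']);print(s['tcp_pos'],np.degrees(np.arctan2(R[1,0],R[0,0])),np.round(s['joints'],1),s['gripper_width'])
snap('wrist','w8.png');C=(.4712,.0397)
Cc=centre('w8',C);print(Cc)
E
```

```text
[0.47105097 0.0397886  0.25352998] -35.40417351816741 [ 24.6   6.5 -18.9   0.  -64.7  30. ] 0.777778243828811
(array([0.47104721, 0.03987855]), np.float64(0.06279467563522238), 86)
```

drive_tool(steps=[0,0,0,0,0,0.02,0.5,0,0,0,0,0,0.03,0.5,0,0,0,0,0,0.03,0.5,0,0,0,0,0,0.03,0.5,0,0,0,0,0,0.02,0.5,0,0,0,0,0,0.02,0.5,0,0,0,0,0,0.009,0.5,0,0,0,0,0,0,0.4,0,0,0,0,0,0,0.3,0,0,0,0,0,0,0.2])

```text
time_s: 19.18
tcp_pos: [0.4718, 0.0403, 0.0962]
ee_rot: [[0.817, -0.577, 0.002], [-0.577, -0.817, 0.001], [0.002, -0.002, -1.0]]
wrist_force: [-0.2, 1.1, -0.8]
gripper_width: 0.352
gripper_force: 0.0
```

drive_tool(steps=[0,0,0,0,0,0,0.15,0,0,0,0,0,0,0.1,0,0,0,0,0,0,0.1,0,0,0,0,0,0,0.1,0,0,0,0,0,0,0.1,0,0,0,0,0,0,0.1,0,0,0,0,0,0,0.1])

```text
time_s: 19.77
tcp_pos: [0.4712, 0.04, 0.0961]
ee_rot: [[0.817, -0.576, 0.001], [-0.576, -0.817, 0.0], [0.001, -0.001, -1.0]]
wrist_force: [-1.3, -1.2, 6.7]
gripper_width: 0.184
gripper_force: 30.0
```

Gripped at 16 mm, which matches the bar. I turn 0.80 rad clockwise.

drive_tool(steps=[0,0,0.06,0,0,0,0.1,0,0,0.1,0,0,0,0.1,0,0,0.12,0,0,0,0.1,0,0,0.12,0,0,0,0.1,0,0,0.12,0,0,0,0.1,0,0,0.12,0,0,0,0.1,0,0,0.1,0,0,0,0.1,0,0,0.06,0,0,0,0.1,0,0,0,0,0,0,0.1,0,0,0,0,0,0,0.1])

```text
time_s: 20.6
tcp_pos: [0.4707, 0.0397, 0.0961]
ee_rot: [[0.155, -0.988, 0.0], [-0.988, -0.155, -0.0], [0.0, -0.0, -1.0]]
wrist_force: [-1.9, -1.4, 8.1]
gripper_width: 0.179
gripper_force: 30.0
```

```bash
python3 - <<'E'
from dial import *
s=r.sense();R=np.array(s['ee_rot']);print(s['tcp_pos'],np.degrees(np.arctan2(R[1,0],R[0,0])),s['moment'],s['wrist_force'])
snap('wrist','w9.png');C=(.4711,.0398)
A,g=peaks('w9',C,.064,53,57);m=g.mean(1);print('wedge',[(a,round(x)) for a,x in zip(A,m) if 85<a<115 and a%1==0])
A,g=peaks('w9',C,.066,38,46);m=g.mean(1);print('ptr',[(a,round(x)) for a,x in zip(A,m) if 85<a<115 and a%1==0])
E
```

```text
[0.47070278 0.03968041 0.09606706] -81.0648322241033 [-0.46122928  0.81893671  0.00311203] [-1.92377535 -1.36061721  8.14436122]
wedge [(np.float64(86.0), 88), (np.float64(87.0), 194), (np.float64(88.0), 114), (np.float64(89.0), 64), (np.float64(90.0), 64), (np.float64(91.0), 66), (np.float64(92.0), 68), (np.float64(93.0), 70), (np.float64(94.0), 70), (np.float64(95.0), 70), (np.float64(96.0), 70), (np.float64(97.0), 72), (np.float64(98.0), 98), (np.float64(99.0), 100), (np.float64(100.0), 101), (np.float64(101.0), 130), (np.float64(102.0), 133), (np.float64(103.0), 132), (np.float64(104.0), 130), (np.float64(105.0), 124), (np.float64(106.0), 116), (np.float64(107.0), 113), (np.float64(108.0), 106), (np.float64(109.0), 85), (np.float64(110.0), 133), (np.float64(111.0), 164), (np.float64(112.0), 52), (np.float64(113.0), 27), (np.float64(114.0), 28)]
ptr [(np.float64(86.0), 57), (np.float64(87.0), 57), (np.float64(88.0), 57), (np.float64(89.0), 57), (np.float64(90.0), 57), (np.float64(91.0), 57), (np.float64(92.0), 57), (np.float64(93.0), 57), (np.float64(94.0), 57), (np.float64(95.0), 57), (np.float64(96.0), 57), (np.float64(97.0), 57), (np.float64(98.0), 57), (np.float64(99.0), 57), (np.float64(100.0), 57), (np.float64(101.0), 57), (np.float64(102.0), 57), (np.float64(103.0), 57), (np.float64(104.0), 57), (np.float64(105.0), 57), (np.float64(106.0), 56), (np.float64(107.0), 57), (np.float64(108.0), 57), (np.float64(109.0), 57), (np.float64(110.0), 57), (np.float64(111.0), 57), (np.float64(112.0), 57), (np.float64(113.0), 57), (np.float64(114.0), 57)]
```

The tool turned 45.7°, as asked. The gripper hides the mark, so I release, rise and check.

drive_tool(steps=[0,0,0,0,0,0,0.3,0,0,0,0,0,0,0.5,0,0,0,0,0,0,0.5,0,0,0,0,0,0,0.5,0,0,0,0,0,0,0.5,0,0,0,0,0,-0.02,0.5,0,0,0,0,0,-0.04,0.5,0,0,0,0,0,-0.04,0.5,0,0,0,0,0,-0.04,0.5,0,0,0,0,0,-0.02,0.5])

```text
time_s: 21.48
tcp_pos: [0.4726, 0.0404, 0.2603]
ee_rot: [[0.156, -0.988, 0.008], [-0.988, -0.156, 0.002], [-0.001, -0.008, -1.0]]
wrist_force: [0.4, 1.3, 0.0]
gripper_width: 0.504
gripper_force: 0.0
```

drive_tool(steps=[0,0,0,-0.03,0,0,0.5,0,0,0,-0.03,0,0,0.5,0,0,0,-0.03,0,0,0.5,0,0,0,-0.02,0,0,0.5,0,0,0,0,0,0,0.5,0,0,0,0,0,0,0.5,0,0,0,0,0,0,0.5])

```text
time_s: 22.07
tcp_pos: [0.4535, 0.1483, 0.2548]
ee_rot: [[0.155, -0.988, -0.001], [-0.988, -0.155, -0.0], [0.0, 0.001, -1.0]]
wrist_force: [0.1, 0.2, -0.4]
gripper_width: 0.5
gripper_force: 0.0
```

```bash
cat >chk.py <<'E'
from dial import *
import sys
f=sys.argv[1];snap('wrist',f+'.png');C,rad,n=centre(f,(.4711,.0398));print(r.sense()['tcp_pos'],C,rad,n)
for z,r0,r1,h in((.064,51,54,8),(.064,54,57,8),(.064,57,60,9),(.066,28,33,9),(.066,34,39,8),(.066,39,43,8),(.066,43,47,8)):
    A,g=peaks(f,C,z,r0,r1);m=g.mean(1);s=abs(A-98.8)<h;bg=np.median(m[s]);w=np.where(s,np.clip(bg*.75-m,0,None),0)
    print(z,r0,round(bg),round(m[s].min()),A[s][m[s].argmin()],'ang',round((A*w).sum()/max(w.sum(),1e-9),2),'width',(w>0).sum()/2)
E
python3 chk.py w10
```

```text
[0.45357553 0.14800402 0.25483747] [0.47118746 0.0397926 ] 0.06278280154926959 84
0.064 51 130 30 99.5 ang 99.0 width 4.5
0.064 54 100 20 98.5 ang 99.02 width 6.5
0.064 57 64 19 98.5 ang 98.95 width 8.5
0.066 28 70 69 107.5 ang 0.0 width 0.0
0.066 34 94 54 98.5 ang 98.69 width 4.0
0.066 39 130 50 98.5 ang 98.71 width 4.5
0.066 43 130 50 98.5 ang 98.72 width 4.0
```

The wedge reads 99.0° and the pointer 98.7°, so they are aligned. A last numeric check that nothing else moved, then I hand in.

```bash
python3 - <<'E'
from dial import *
b=snap('scene','s11.png');a,K,E=load('scene1')
d=cv2.absdiff(a,b).max(2)
for n,p,rr in(('tin',(.376,-.216,.055),12),('onion',(.554,-.249,.04),9),('mug',(.391,-.35,.045),10),('blue',(.657,-.17,.04),10),('pink',(.655,-.329,.04),10),('yellow',(.5,-.149,.04),9),('sp1',(.399,.398,.07),14),('sp2',(.424,.268,.07),12),('sp3',(.351,.317,.07),14)):
    u,v=proj(K,E,p).astype(int);print(n,(u,v),np.percentile(d[v-rr:v+rr,u-rr:u+rr],[50,90]))
m=cv2.inRange(cv2.cvtColor(b,40),(40,80,20),(85,255,255));n,l,st,c=cv2.connectedComponentsWithStats(m)
for i in range(1,n):
    if st[i,4]>40:print(st[i],c[i],onz(K,E,*c[i],.124))
s=r.sense();print(s['time_s'],s['wrist_force'])
E
```

```text
tin (np.int64(404), np.int64(191)) [1. 2.]
onion (np.int64(365), np.int64(167)) [1. 2.]
mug (np.int64(423), np.int64(173)) [1. 2.]
blue (np.int64(326), np.int64(165)) [ 78.  153.1]
pink (np.int64(356), np.int64(146)) [1. 2.]
yellow (np.int64(359), np.int64(188)) [1. 1.]
sp1 (np.int64(246), np.int64(307)) [1. 2.]
sp2 (np.int64(279), np.int64(269)) [1. 2.]
sp3 (np.int64(286), np.int64(297)) [1. 2.]
[298 172   7   8  43] [300.53488372 176.02325581] [0.60369417 0.00835809 0.124     ]
[577 182  20  34 119] [586.28571429 198.87394958] [-0.05609717 -0.45776109  0.124     ]
[276 289  18  10  80] [284.9 294.4] [0.32743291 0.34007977 0.124     ]
22.1667 [ 0.82054353 -0.82553514 -0.05460428]
```

The gripper seems to hide the plate and the blue jar here. I move aside and look again.

drive_tool(steps=[0,0,0,-0.03,0,-0.02,0.5,0,0,0,-0.04,0,-0.02,0.5,0,0,0,-0.04,0,-0.02,0.5,0,0,0,-0.04,0,-0.02,0.5,0,0,0,-0.03,0,0,0.5,0,0,0,0,0,0,0.5,0,0,0,0,0,0,0.5])

```text
time_s: 22.75
tcp_pos: [0.4269, 0.3188, 0.3304]
ee_rot: [[0.156, -0.988, -0.001], [-0.988, -0.156, -0.001], [0.001, 0.001, -1.0]]
wrist_force: [-0.1, -0.6, -0.7]
gripper_width: 0.504
gripper_force: 0.0
```

```bash
python3 - <<'E'
from dial import *
for cam in('scene','top'):
    b=snap(cam,cam+'12.png');a,K,E=load(cam+'1');d=cv2.absdiff(a,b).max(2)
    for n,p in(('blue',(.657,-.17,.04)),('plate',(.615,-.009,.09))):
        u,v=proj(K,E,p).astype(int);print(cam,n,(u,v),np.percentile(d[v-9:v+9,u-9:u+9],[50,90]),b[v,u])
    m=cv2.inRange(cv2.cvtColor(b,40),(40,80,20),(85,255,255));n,l,st,c=cv2.connectedComponentsWithStats(m)
    for i in range(1,n):
        if st[i,4]>40:print(st[i],c[i],onz(K,E,*c[i],.124))
E
```

```text
scene blue (np.int64(326), np.int64(165)) [1. 2.] [102  56  30]
scene plate (np.int64(302), np.int64(180)) [ 84. 224.] [ 69 102 119]
[297 165  14  15 146] [303.82191781 172.16438356] [ 0.6097916  -0.01191752  0.124     ]
[585 181  12  25  54] [590.55555556 191.31481481] [-0.05399305 -0.50122274  0.124     ]
[276 289  18  10  80] [284.9 294.4] [0.32743291 0.34007977 0.124     ]
top blue (np.int64(369), np.int64(154)) [6. 7.] [155 100  77]
top plate (np.int64(319), np.int64(161)) [72. 90.] [ 74 109  82]
[387  82  12  14 116] [392.60344828  88.11206897] [ 0.84857858 -0.23040765  0.124     ]
[310 150  18  18 184] [318.81521739 158.68478261] [ 0.61536303 -0.00740621  0.124     ]
```

The jar is centred on the plate and the other objects have not moved.

```bash
python3 -c "
from station import r
print(r.finish_job())"
```

```text
the job is handed in; nothing more can be done
None
```

The job is handed in at about 23 s: the salt shaker stands on the board, the honey jar is centred on the weighing plate, and the dial's zero mark is within about 0.3° of the pointer; the tin, onion, mug, spice jars and look-alikes showed no change in the before-and-after pictures.

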